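# Set a gap clamp to a feeler blade

### The arm

A 6-joint arm with a two-finger parallel gripper is mounted at the origin on the work surface. World frame = base frame: x ahead of the robot, y to its left, z up, the work surface at z = 0. Lengths are in mm, angles in rad, forces in N, time in s.
With the tool pointing down it reaches from about 350 to 975 mm from the base axis. Payload 7.1 kg.
Tool frame: the origin (TCP) lies midway between the tips of the shut fingers; the grasp point (between the pads) lies 19 mm behind it (ctrl.hold_point_z is the distance from the TCP to the grasp point, in mm); x points along the fingers, y is the direction in which the jaws open and shut, and the axes are right-handed (so a half turn about x gives the same grasp; the last joint's range is limited). The gripper opens to 88 mm and grips with 3 to 60 N. Pads are 20 mm wide; open, the fingers measure 115 mm over their backs; the gripper's body (75 mm by 178 mm) begins 61 mm behind the grasp point.
Start: joints at [-1.174, 0.423, 1.63, -0, 1.089, -0.019], TCP at [252.466, -571.722, 222.675] pointing down, gripper open.
Joint ranges: [-3, 3], [-0.9, 2.11], [0.09, 2.58], [-1.31, 4.45], [0.11, 2.69], [-2.54, 2.54]. Speed limits (rad/s): [2.39, 2.39, 3.01, 3.14, 3.14, 3.14].

### API

Orientations are given as a rotation vector (axis times angle).
In Python, from workcell import ctrl, get_image, calibration gives the robot as it stands.
- The arm moves only by the tool move_arm, never from a script. Its argument "rows" is a list of rows, each a list of 5 numbers: the shift along the world's x, y, z in mm, then the turn about the world's z in rad, then the closure, from -1 (fully open) to 1 (shut). In form: [[tx, ty, tz, roll, jaw], ...]. A call has 1 to 12 rows; each row is the pose to reach, as a shift and turn from the pose measured when the call began; what a row does not reach only later rows make up. A row lasts 1/8 s, in which the tool goes at most 62.5 mm and 10.7 degrees, less where a joint would pass 70% of its speed; a pose out of reach is approached as far as the arm can. A call with a gripper value outside its range is refused whole. The fingers move at their own pace and stop on an object; the grip force is fixed at half the most. Time passes only in rows, so rows that repeat a pose let the fingers close. It gives the time, the measured TCP pose, the force and the opening at its end, in the units of the state.
- ctrl.get_obs(): the state, without advancing time (a new reading comes with each control period).
- get_image(name): name is "scene" or "top"; returns the picture (400x640x3 uint8, blue, green, red); there is no depth.
- calibration(name): a dict with "fx", "fy", "cx", "cy" (pixels), "D" ([k1, k2, p1, p2, k3] as OpenCV has them; the pictures are not rectified), "view" (4x4, takes a point from world to camera coordinates). Camera axes: x right, y up, looking along -z (the intrinsics and any distortion apply to the point x, -y, -z); pixel columns grow to the right and rows downward; lengths in mm; the calibration is good to about 2 mm. A picture is of the moment at which its call begins. calibration takes no time and is no camera call.
- ctrl.close_job(): hands the job in, once; it reports no verdict.
The state is a dict: "t": time; "qpos": joint angles; "qvel": joint speeds; "joint_torque": joint torques, N m; "ee_pos": TCP position; "orientation": TCP orientation; "ft_force": force on the tool from outside, world axes, zero at the start; "moment": the same for the moment, N m; "width": finger opening in mm.
Only numpy, scipy, OpenCV 4.12 (cv2) and the standard library are available. Lean on these libraries where they do the work, as an engineer would, in place of code of your own. Each camera call takes 0.05 s, during which the arm holds its last target.

### The job

Set the clamp's gap to the thickness of the wide blade (leave the narrow one and everything else alone): holding it by its handle, slide the wide blade flat along the bed under the raised shoe until its end shows beyond the shoe, and press the cap of the ram down until the shoe bears on it. Then take the handle again and draw the blade straight back out, feeling it drag against the shoe, without shifting the setting, and lay it flat on the bench back where it lay at the start.

Things in the scene. Friction and masses are not known exactly. Their poses are not given: they have to be found in the camera images.
- clamp: Steel gap clamp fixed to the bench. Origin on the bench under the ram; x along the bed from its entry end (nearer the robot), z up. Bed 12 mm thick, 100 wide, from x -200 to +60 mm. Posts 30 (x) by 20 mm at x 0, y +-36 mm, 52 mm clear between them, carry a 30 x 92 mm bridge with its top 106 mm above the bench. The blade goes in along +x between the posts, under the shoe.
- ram (a joint): How far the ram and shoe are lowered, m: 0 up, 0.030 down. Gap between shoe and bed = 0.030 minus this; it starts at 18 to 30 mm. Friction holds it where it is left, no spring back; resting on a blade it weighs on it with 1 to 2 N or more. About 4 N on the cap slides it; on a blade it stops and the force rises sharply (press to about 12 N). It cannot be lifted, so lower it only onto the blade.
- shoe (a point): Centre of the underside of the ram's flat shoe, which is 30 mm long (x), 50 wide, 22 high, centred over the clamp's origin and moving with the ram.
- cap (a point): Centre of the top of the ram's round cap, 44 mm in diameter, the place to press straight down on. 150 mm above the bench with the ram fully up, less as the ram goes down.
- wide_blade: The feeler blade to use: aluminium handle block 80 mm long (x), 26 wide, 44 high; from its +x end a flat steel blade 120 long, 36 wide, 8 thick; undersides flush. About 0.3 kg, balancing some 20 mm ahead of the origin. Origin at the centre of the handle's underside; x towards the blade's end, z up. It lies flat on the bench left or right of the clamp.
- wide_blade_tip (a point): The middle of the free end of the wide blade, 160 mm in front of its body's origin and 4 mm above its underside.
- narrow_blade: The narrow blade, to be left alone: the same handle, but a blade 120 mm long, 18 mm wide and 4 mm thick. Origin and axes as for the wide blade. It lies on the other side of the clamp.
- bowl: Raised brass bowl, 124 mm across the rim, 100 mm high, loose on the bench; origin at the centre of its underside.
- stake: Steel mushroom stake, 199 mm high, in a 90 mm square wooden block 80 mm high, loose; origin at the centre of its underside.
- hammer: Hammer with a wooden handle, 260 mm long, lying along its x axis, loose; origin underneath its middle.
- offcut: Wood offcut 130 x 45 x 40 mm, loose; origin at the centre of its underside.
Not all that is in view belongs to the job. Leave any orange or yellow look-alike of the wide_blade alone.

How it is judged:
By the outcome, as a careful person would: the job done as asked, in the order asked, and still so for the second after the job is handed in, with the robot touching nothing.
It also fails if it takes over 72 s, if anything falls off the work surface, if the arm or the gripper's body presses on something with over 40 N, if the wrist force passes 120 N, or if a joint passes its speed limit or range.

## Working session

There is one attempt and no reset: what is moved stays moved. The work goes in short steps, Python scripts to look and compute and a tool call to move; the robot and the scene stay as the last step left them, time stands still between calls to the robot, and variables do not carry over. Pictures are saved under pics/ and viewed, and the job is handed in when it is done.

Besides the shell and the picture viewer there is one more tool, called after ">>>" as a command line: name --pt "numbers of a row" for each row, then --argument value for the rest. move_arm: Moves the arm, as the interface text tells. Its arguments: {"type":"object","properties":{"rows":{"type":"array"}},"required":["rows"]}

```bash
mkdir -p pics; ls
python3 - <<'E'
from workcell import ctrl, get_image, calibration
import cv2
for n in("scene","top"):
    cv2.imwrite(f"pics/{n}0.png",get_image(n)); c=calibration(n); print(n,c)
print(ctrl.get_obs(), ctrl.hold_point_z)
E
```

```text
pics
scene {'fx': 471.9473644544012, 'fy': 471.9473644544012, 'cx': 317.8951642468071, 'cy': 210.46763184627517, 'D': array([-0.12599467,  0.        ,  0.        ,  0.        ,  0.        ]), 'view': array([[ 4.92968670e-01,  8.70034675e-01,  4.64268551e-03,
        -2.50563174e+02],
       [-4.72970433e-01,  2.63502434e-01,  8.40752899e-01,
         1.41834294e+02],
       [ 7.30260816e-01, -4.16660692e-01,  5.41399121e-01,
        -2.02685285e+03],
       [ 0.00000000e+00,  0.00000000e+00,  0.00000000e+00,
         1.00000000e+00]])}
top {'fx': 519.0518525084356, 'fy': 519.0518525084356, 'cx': 322.16556897994667, 'cy': 197.42486977207884, 'D': array([-0.09111983,  0.        ,  0.        ,  0.        ,  0.        ]), 'view': array([[ 4.15048478e-03, -9.99864160e-01,  1.59510202e-02,
        -2.60650494e+01],
       [ 9.98067519e-01,  5.13095319e-03,  6.19265816e-02,
        -4.92085172e+02],
       [-6.20000135e-02,  1.56631698e-02,  9.97953237e-01,
        -1.66562906e+03],
       [ 0.00000000e+00,  0.00000000e+00,  0.00000000e+00,
         1.00000000e+00]])}
{'t': 0.1, 'qpos': array([-1.17399975e+00,  4.23756777e-01,  1.63064692e+00,  6.75984643e-06,
        1.08861868e+00, -1.90046845e-02]), 'qvel': array([-0.00154019, -0.0002496 , -0.00061372, -0.00044452, -0.00111575,
       -0.00019386]), 'joint_torque': array([ 3.28453432e-03, -5.45610666e+01, -2.74322927e+01,  6.46109576e-02,
        1.88236835e-02, -4.99420094e-05]), 'ee_pos': array([ 252.26891171, -571.24512752,  221.97111224]), 'orientation': array([ 1.9925429 ,  0.42180863, -1.99307771]), 'ft_force': array([-0.7108412 , -0.30376869,  0.82062707]), 'moment': array([ 0.0097315 , -0.00607907, -0.01048062]), 'width': 87.90613325976827} 18.700000000000003
```

View pics/scene0.png

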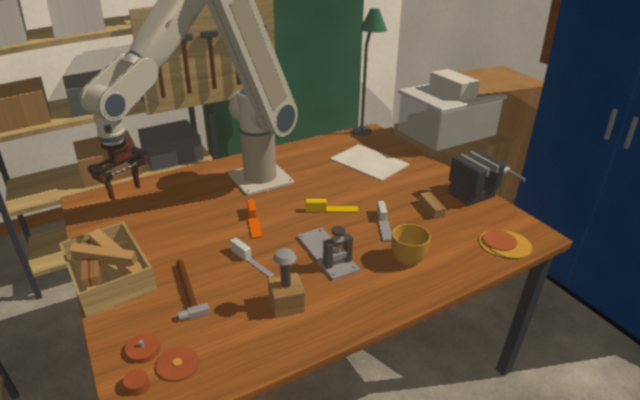

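View pics/top0.png

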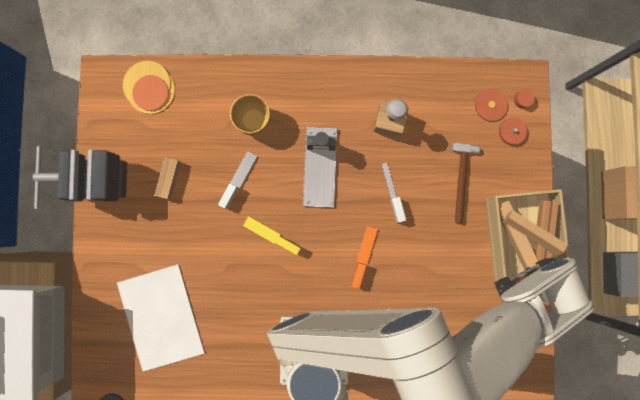

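Top view: the clamp is at about (320,168), with its ram at (320,138). The wide blade has its handle at (231,196) and tip at (251,155). The narrow blade is to the right at (393,195). The orange and yellow decoys sit nearer the robot. Next I'll zoom in and measure.

```bash
cat > h.py <<'E'
import numpy as np, cv2
from workcell import ctrl,get_image,calibration
def ray(n,px):
    c=calibration(n);K=np.array([[c['fx'],0,c['cx']],[0,c['fy'],c['cy']],[0,0,1]])
    p=cv2.undistortPoints(np.array(px,float).reshape(-1,1,2),K,np.array(c['D'])).reshape(-1,2)
    V=np.array(c['view']);R=V[:3,:3];o=-R.T@V[:3,3]
    return o,np.c_[p[:,0],-p[:,1],-np.ones(len(p))]@R
def onz(n,px,z):
    o,d=ray(n,px); return o+d*((z-o[2])/d[:,2])[:,None]
def proj(n,P):
    c=calibration(n);K=np.array([[c['fx'],0,c['cx']],[0,c['fy'],c['cy']],[0,0,1]])
    V=np.array(c['view']);q=np.array(P,float).reshape(-1,3)@V[:3,:3].T+V[:3,3]
    q=q*[1,-1,-1]
    return cv2.projectPoints(q,np.zeros(3),np.zeros(3),K,np.array(c['D']))[0].reshape(-1,2)
def crop(im,x0,y0,x1,y1,s,name):
    cv2.imwrite(name,cv2.resize(im[y0:y1,x0:x1],None,fx=s,fy=s,interpolation=cv2.INTER_CUBIC))
E
python3 - <<'E'
from h import *
t=cv2.imread('pics/top0.png');s=cv2.imread('pics/scene0.png')
crop(t,210,115,350,220,5,'pics/tz0.png'); crop(s,290,190,410,280,6,'pics/sz0.png')
g=cv2.cvtColor(t,cv2.COLOR_BGR2HSV)
m=((g[...,1]<70)&(g[...,2]>90)).astype(np.uint8)*255
n,l,st,ce=cv2.connectedComponentsWithStats(m)
for i in range(1,n):
    if st[i,4]>60 and 200<ce[i,0]<420 and 100<ce[i,1]<230:
        c=max(cv2.findContours((l==i).astype(np.uint8),0,1)[0],key=len)
        print(st[i],ce[i],cv2.minAreaRect(c))
E
```

```text
[    0     0   640   400 80366] [360.71623572 171.15613568] ((319.5, 199.5), (399.0, 639.0), 90.0)
[387 100  21  20 329] [396.50455927 109.40425532] ((397.0, 109.5), (19.0, 20.0), 90.0)
[ 303  127   34   81 2251] [319.41137272 168.87916482] ((319.74151611328125, 166.94528198242188), (31.014179229736328, 79.22949981689453), 2.4895529747009277)
[218 152  39  56 656] [237.50914634 179.13567073] ((237.2107391357422, 180.33799743652344), (11.51707935333252, 61.59892272949219), 29.248823165893555)
[382 163  24  60 455] [393.89450549 196.04835165] ((393.4154052734375, 192.0230712890625), (60.95552444458008, 9.910755157470703), 74.74488067626953)
```

View pics/tz0.png

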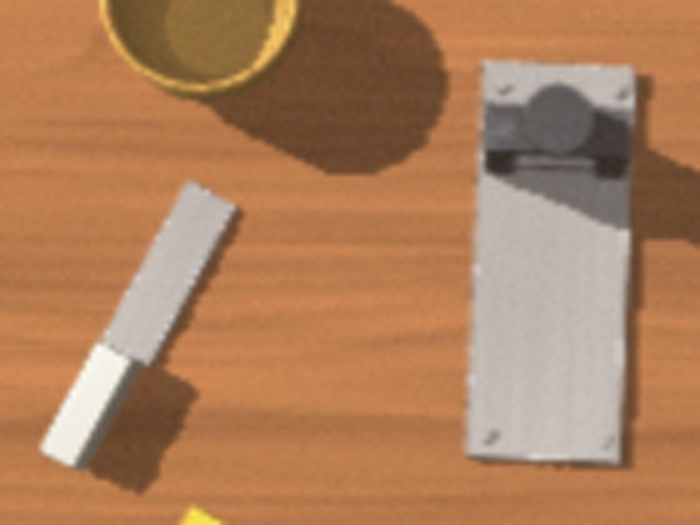

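View pics/sz0.png

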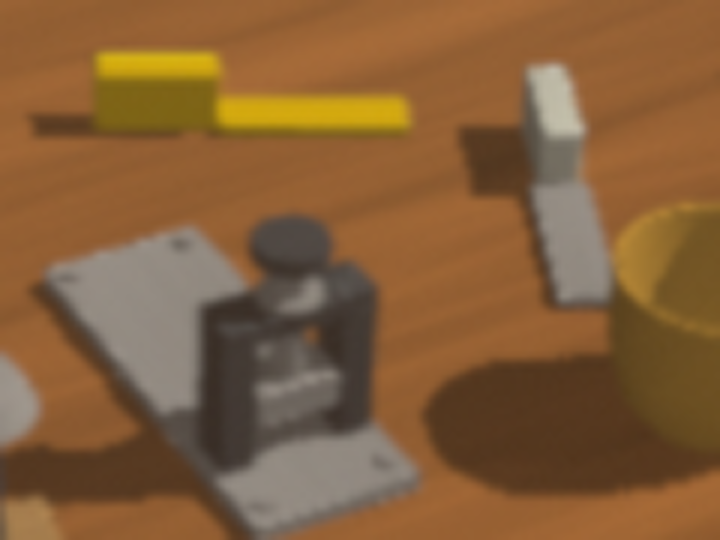

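Run:
```python
from h import *
f=lambda L:[((a+.5)/5-.5+210,(b+.5)/5-.5+115) for a,b in L]
H=onz('top',f([(103,344),(135,355),(81,468),(41,452)]),44)
B=onz('top',f([(190,182),(240,206),(150,364),(104,345)]),8)
C=onz('top',f([(483,62),(634,66),(622,464),(467,456)]),12)
for n,Q in(('handle',H),('blade',B),('bed',C)):
    print(n,Q[:,:2].round(1).tolist(),[round(float(np.linalg.norm(Q[i]-Q[(i+1)%4])),1) for i in range(4)],'mean',Q.mean(0).round(1))
print('handle yaw',np.arctan2(*(H[0]+H[1]-H[2]-H[3])[[1,0]]),np.arctan2(*(B[0]+B[1]-B[2]-B[3])[[1,0]]),'bed yaw',np.arctan2(*(C[0]+C[1]-C[2]-C[3])[[1,0]]))
# cap triangulation: scene crop offset 290,190 s6 ; cap top centre approx
ps=((291+.5)/6-.5+290,(240+.5)/6-.5+190); pt=f([(559,118)])[0]
o1,d1=ray('top',[pt]);o2,d2=ray('scene',[ps]);A=np.c_[d1[0],-d2[0]];k=np.linalg.lstsq(A,o2-o1,rcond=None)[0]
print('cap',o1+d1[0]*k[0],o2+d2[0]*k[1])
for z in (120,130,140,150): print(z,onz('top',[pt],z)[0].round(1))
# tip via scene
print('scene blade tip',onz('scene',[((555+.5)/6-.5+290,(300+.5)/6-.5+190),((617+.5)/6-.5+290,(303+.5)/6-.5+190)],8))
print('scene handle top',onz('scene',[((a+.5)/6-.5+290,(b+.5)/6-.5+190) for a,b in[(525,68),(566,64),(585,130),(550,138)]],44))
```

```text
handle [[533.7, 270.2], [526.8, 249.6], [454.5, 283.0], [464.6, 308.7]] [21.7, 79.6, 27.6, 79.2] mean [494.9 277.9  44. ]
blade [[643.6, 220.8], [627.9, 187.8], [524.0, 245.1], [536.3, 275.4]] [36.5, 118.7, 32.6, 120.4] mean [583.  232.3   8. ]
bed [[723.4, 29.5], [721.4, -69.6], [460.2, -62.4], [464.9, 38.2]] [99.0, 261.3, 100.6, 258.6] mean [592.5 -16.1  12. ]
handle yaw -0.4705554126033465 -0.4872507094762269 bed yaw -0.030660466045356206
cap [663.80739297 -18.76155016 140.2254359 ] [664.50363693 -17.53890083 140.33232627]
120 [667.4 -19.  120. ]
130 [665.6 -18.9 130. ]
140 [663.8 -18.8 140. ]
150 [662.1 -18.6 150. ]
scene blade tip [[632.33662622 186.51949381   8.        ]
 [652.47835457 216.28813438   8.        ]]
scene handle top [[460.25483551 284.89236656  44.        ]
 [468.97634131 310.56863883  44.        ]
 [537.26942825 274.8262794   44.        ]
 [534.09982425 250.73432121  44.        ]]
```

```bash
cat >> h.py <<'E'
from scipy.spatial.transform import Rotation as Rn
def st(pt=True):
    o=ctrl.get_obs();R=Rn.from_rotvec(o['orientation']).as_matrix()
    print('t %.2f'%o['t'],'tcp',o['ee_pos'].round(1),'down',R[:,0].round(3),'jawyaw %.4f'%np.arctan2(R[1,1],R[0,1]),'F',o['ft_force'].round(2),'M',o['moment'].round(2),'w %.1f'%o['width'],'q',o['qpos'].round(2))
    return o
def go(x,y,z,by):
    o=st();R=Rn.from_rotvec(o['orientation']).as_matrix();j=np.arctan2(R[1,1],R[0,1])
    d=(by+np.pi/2-j+np.pi/2)%np.pi-np.pi/2
    print('shift',(np.array([x,y,z])-o['ee_pos']).round(1),'turn %.3f or %.3f'%(d,d-np.sign(d)*np.pi))
E
python3 - <<'E'
from h import *
by=-.487
go(497+15*np.cos(by),278+15*np.sin(by),140,by)
E
```

```text
t 0.10 tcp [ 252.3 -571.2  222. ] down [-0.001  0.001 -1.   ] jawyaw -1.1550 F [-0.71 -0.3   0.82] M [ 0.01 -0.01 -0.01] w 87.9 q [-1.17  0.42  1.63  0.    1.09 -0.02]
shift [258.  842.2 -82. ] turn -0.903 or 2.239
```

>>> move_arm --pt "16 52 0 0.14 -1" --pt "32 104 0 0.28 -1" --pt "48 156 0 0.42 -1" --pt "64 208 0 0.56 -1" --pt "80 260 0 0.7 -1" --pt "96 312 0 0.84 -1" --pt "112 364 0 0.98 -1" --pt "128 416 0 1.12 -1" --pt "144 468 0 1.26 -1" --pt "160 520 0 1.4 -1" --pt "176 572 0 1.54 -1" --pt "192 624 0 1.68 -1"

```text
t: 1.6
ee_pos: [444.4, 54.6, 222.0]
orientation: [0.81, 1.415, -0.812]
ft_force: [0.5, -0.9, 1.0]
width: 87.9
```

Run:
```python
from h import *
by=-.487
go(497+15*np.cos(by),278+15*np.sin(by),120,by)
```

```text
t 1.60 tcp [444.4  54.6 222. ] down [-0.001 -0.001 -1.   ] jawyaw 0.5299 F [ 0.48 -0.93  1.01] M [-0.03 -0.14  0.01] w 87.9 q [ 0.1   0.16  2.01 -0.    0.98 -0.43]
shift [  65.8  216.4 -102. ] turn 0.554 or -2.588
```

>>> move_arm --pt "16 50 -20 0.14 -1" --pt "32 100 -40 0.28 -1" --pt "48 150 -60 0.42 -1" --pt "60 195 -85 0.55 -1" --pt "66 216 -102 0.554 -1" --pt "66 216 -102 0.554 -1" --pt "66 216 -102 0.554 -1"

```text
t: 2.48
ee_pos: [510.1, 269.9, 120.1]
orientation: [0.381, 1.537, -0.383]
ft_force: [-0.2, -0.9, -0.7]
width: 87.7
```

Run:
```python
from h import *
by=-.487
go(497+15*np.cos(by),278+15*np.sin(by),13,by)
t=get_image('top');s=get_image('scene')
crop(t,180,120,300,240,5,'pics/tz1.png'); crop(s,330,150,450,250,6,'pics/sz1.png')
```

```text
t 2.48 tcp [510.1 269.9 120.1] down [-0.001 -0.002 -1.   ] jawyaw 1.0836 F [-0.23 -0.88 -0.69] M [ 0.04 -0.15 -0.01] w 87.7 q [ 0.47  0.49  1.8  -0.    0.85 -0.62]
shift [ 1.000e-01  1.100e+00 -1.071e+02] turn 0.000 or -3.141
```

View pics/sz1.png

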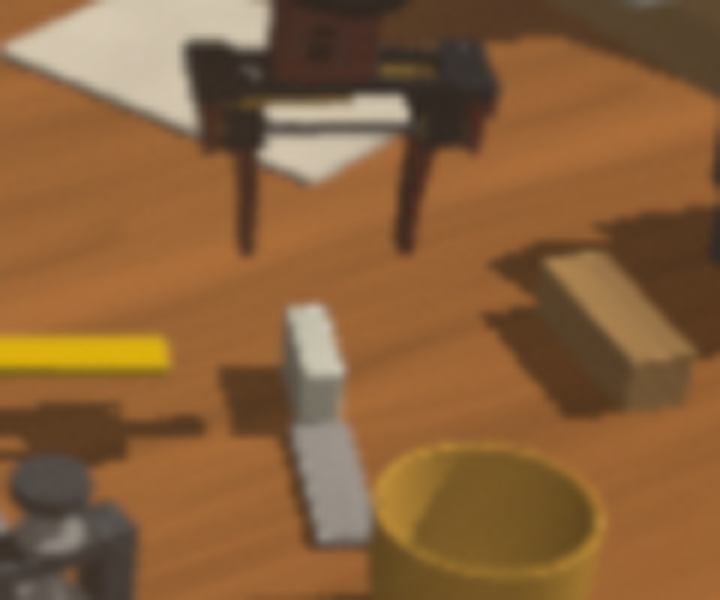

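View pics/tz1.png

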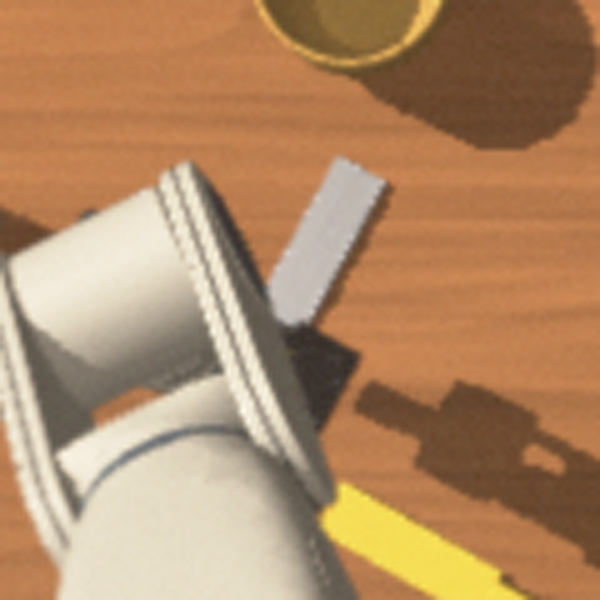

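>>> move_arm --pt "0 1 -30 0 -1" --pt "0 1 -60 0 -1" --pt "0 1 -90 0 -1" --pt "0 1 -107 0 -1" --pt "0 1 -107 0 -1" --pt "0 1 -107 0 -1"

```text
t: 3.32
ee_pos: [511.3, 270.8, 14.8]
orientation: [0.383, 1.535, -0.383]
ft_force: [0.5, -0.3, -0.3]
width: 88.0
```

Run:
```python
from h import *
st()
s=get_image('scene');crop(s,330,150,450,250,6,'pics/sz2.png')
```

```text
t 3.33 tcp [511.3 270.8  14.8] down [ 0.002 -0.    -1.   ] jawyaw 1.0825 F [ 0.48 -0.31 -0.34] M [-0.03 -0.16 -0.02] w 88.0 q [ 0.47  0.66  1.83 -0.    0.65 -0.61]
```

View pics/sz2.png

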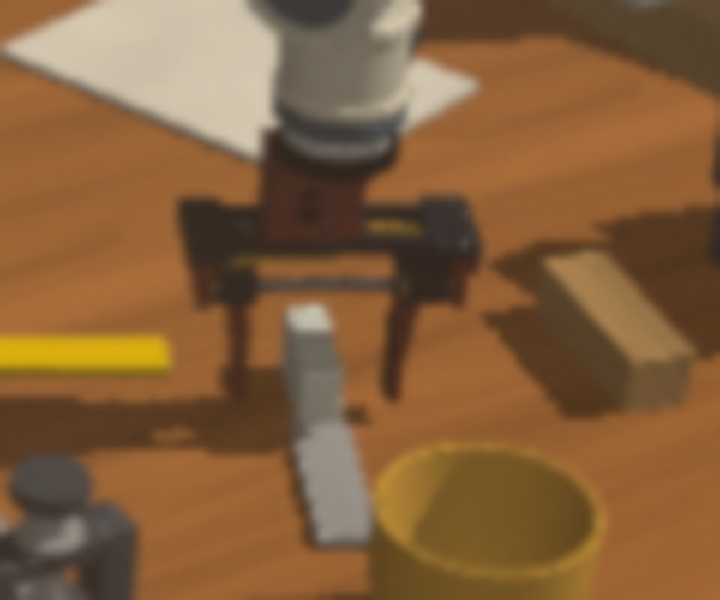

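The fingers straddle the handle (scene crop, about (235..395, 390)). Now closing.

>>> move_arm --pt "0 0 0 0 0.3" --pt "0 0 0 0 1" --pt "0 0 0 0 1" --pt "0 0 0 0 1" --pt "0 0 0 0 1" --pt "0 0 0 0 1" --pt "0 0 0 0 1" --pt "0 0 0 0 1"

```text
t: 4.38
ee_pos: [511.5, 271.1, 15.0]
orientation: [0.383, 1.535, -0.382]
ft_force: [0.6, 1.4, -1.0]
width: 25.8
```

Run:
```python
from h import *
st()
s=get_image('scene');crop(s,330,150,450,250,6,'pics/sz3.png')
t=get_image('top');crop(t,180,120,300,240,5,'pics/tz3.png')
```

```text
t 4.38 tcp [511.5 271.1  15. ] down [ 0.002  0.    -1.   ] jawyaw 1.0826 F [ 0.57  1.37 -1.03] M [ 0.17 -0.19 -0.01] w 25.8 q [ 0.47  0.66  1.83 -0.    0.65 -0.61]
```

View pics/sz3.png

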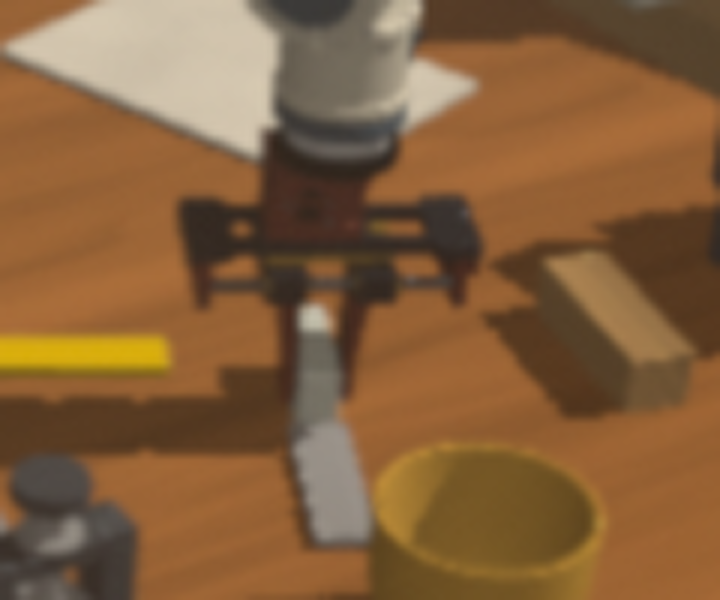

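View pics/tz3.png

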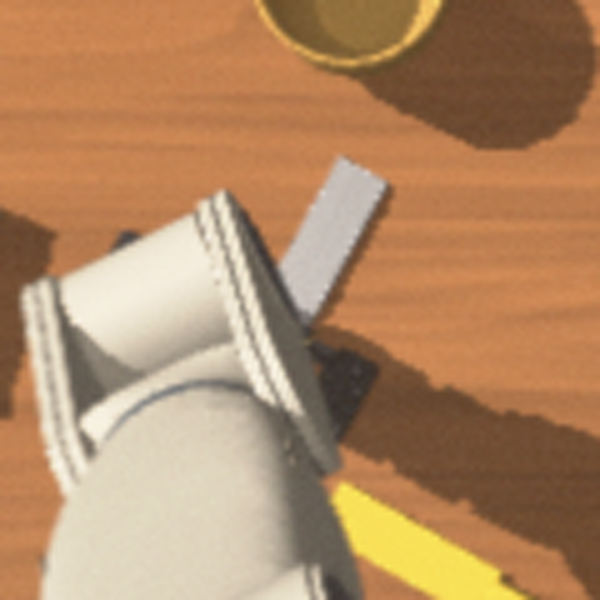

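>>> move_arm --pt "0 0 10 0 1" --pt "0 0 30 0 1" --pt "0 0 50 0 1" --pt "0 0 70 0 1" --pt "-4 -30 70 0.05 1" --pt "-9 -75 70 0.12 1" --pt "-14 -120 70 0.19 1" --pt "-19 -165 70 0.27 1" --pt "-25 -210 70 0.34 1" --pt "-30 -250 70 0.41 1" --pt "-33 -284 70 0.457 1" --pt "-33 -284 70 0.457 1"

```text
t: 5.98
ee_pos: [478.8, -14.7, 86.3]
orientation: [0.028, 1.567, -0.026]
ft_force: [-0.0, 0.1, -4.2]
width: 26.0
```

Run:
```python
from h import *
go(478.6,-12.7,40,-.031)
s=get_image('scene');crop(s,240,170,380,290,5,'pics/sz4.png')
t=get_image('top');crop(t,260,110,380,220,5,'pics/tz4.png')
```

```text
t 5.97 tcp [478.8 -14.7  86.3] down [ 0.004  0.001 -1.   ] jawyaw 1.5365 F [-0.01  0.08 -4.23] M [ 0.11 -0.17 -0.03] w 26.0 q [-0.06  0.43  2.04  0.    0.67 -1.59]
shift [ -0.2   2.  -46.3] turn 0.003 or -3.138
```

View pics/sz4.png

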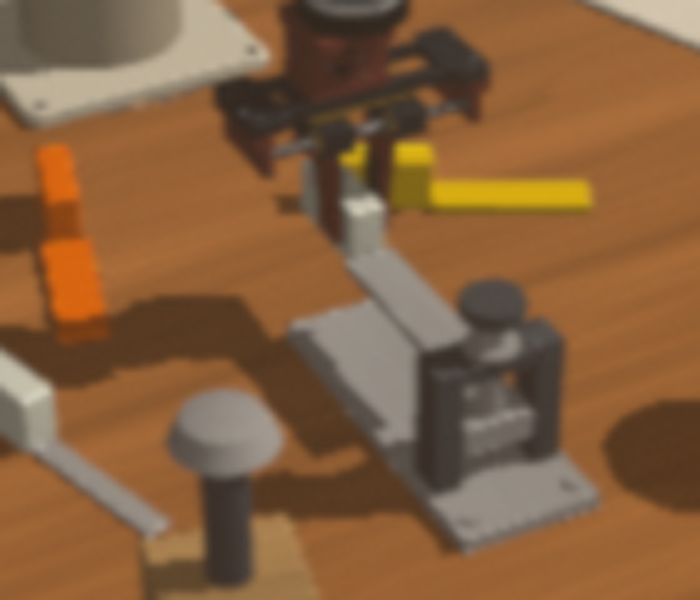

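View pics/tz4.png

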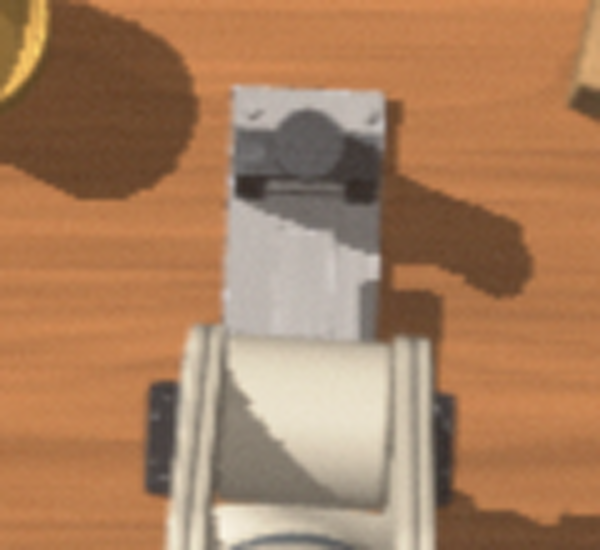

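>>> move_arm --pt "0 2 -20 0.003 1" --pt "0 2 -40 0.003 1" --pt "0 2 -53 0.003 1" --pt "0 2 -56 0.003 1" --pt "0 2 -56 0.003 1" --pt "0 2 -56 0.003 1"

```text
t: 6.82
ee_pos: [479.5, -10.9, 30.5]
orientation: [0.024, 1.566, -0.023]
ft_force: [0.2, -0.5, -4.4]
width: 26.0
```

Run:
```python
from h import *
go(478.6,-12.7,27,-.031)
s=get_image('scene');crop(s,280,200,380,280,7,'pics/sz5.png')
t=get_image('top');crop(t,280,110,360,190,7,'pics/tz5.png')
```

```text
t 6.83 tcp [479.5 -10.9  30.5] down [ 0.004  0.001 -1.   ] jawyaw 1.5409 F [ 0.21 -0.5  -4.44] M [ 0.07 -0.16  0.02] w 26.0 q [-0.05  0.54  2.05  0.    0.54 -1.59]
shift [-0.9 -1.8 -3.5] turn -0.001 or 3.140
```

View pics/sz5.png

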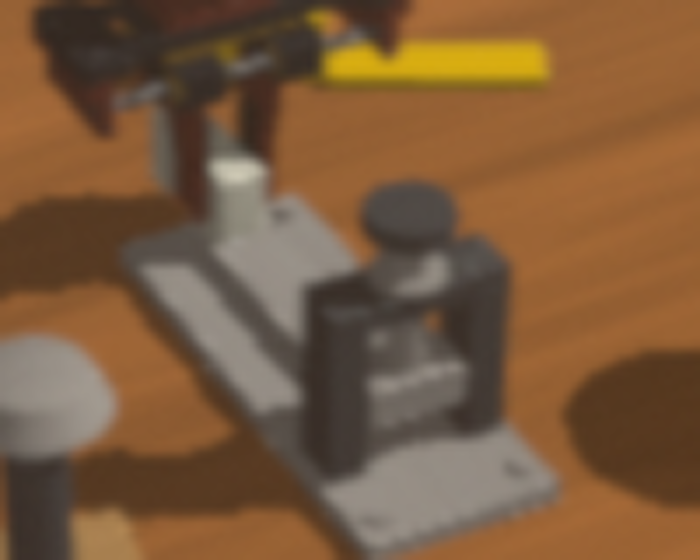

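View pics/tz5.png

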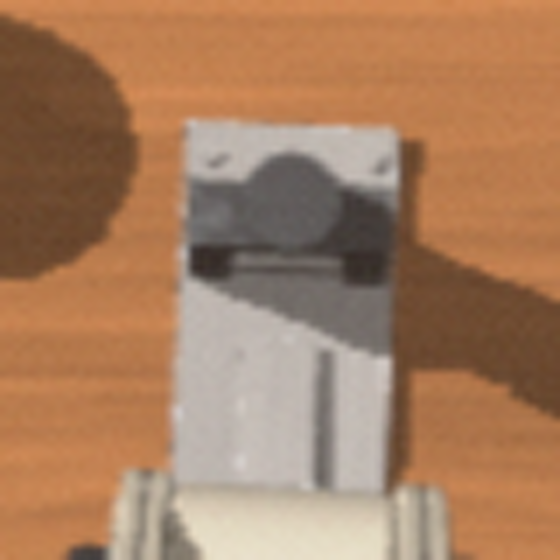

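Run:
```python
from h import *
print(onz('top',[(319.5,159.8)],23), onz('top',[((c+.5)/7-.5+280,(420.5)/7-.5+110) for c in (238,316)],23),onz('top',[((c+.5)/7-.5+280,(420.5)/7-.5+110) for c in (177,390)],12))
```

```text
[[613.82924538 -14.51579474  23.        ]] [[581.86968506   4.52004261  23.        ]
 [582.08406336 -31.53443199  23.        ]] [[582.98342486  32.90224674  12.        ]
 [583.57451956 -66.21464542  12.        ]]
```

>>> move_arm --pt "0 -2.5 -1 0 1" --pt "0 -2.5 -2 0 1" --pt "0 -2.5 -3 0 1" --pt "0 -2.5 -3 0 1" --pt "0 -2.5 -3 0 1"

```text
t: 7.55
ee_pos: [479.4, -13.5, 27.5]
orientation: [0.024, 1.566, -0.023]
ft_force: [-0.1, -0.7, -3.8]
width: 25.9
```

Run:
```python
from h import *
st()
```

```text
t 7.55 tcp [479.4 -13.5  27.5] down [ 0.004  0.001 -1.   ] jawyaw 1.5408 F [-0.09 -0.66 -3.8 ] M [ 0.11 -0.14  0.04] w 25.9 q [-0.05  0.55  2.05  0.    0.54 -1.6 ]
```

>>> move_arm --pt "0 0 -0.5 0 1" --pt "0 0 -0.8 0 1" --pt "0 0 -1 0 1" --pt "0 0 -1 0 1"

```text
t: 8.05
ee_pos: [479.5, -13.5, 26.9]
orientation: [0.024, 1.566, -0.023]
ft_force: [-2.0, 0.8, 5.1]
width: 25.7
```

>>> move_arm --pt "3 0 0.3 0 1" --pt "9 -0.3 0.3 0 1" --pt "15 -0.5 0.3 0 1" --pt "21 -0.7 0.3 0 1" --pt "27 -0.8 0.3 0 1" --pt "30 -0.9 0.3 0 1" --pt "30 -0.9 0.3 0 1"

```text
t: 8.93
ee_pos: [509.7, -14.4, 27.2]
orientation: [0.024, 1.566, -0.023]
ft_force: [0.6, 0.5, -4.0]
width: 26.0
```

Run:
```python
from h import *
st()
s=get_image('scene');crop(s,280,200,380,280,7,'pics/sz6.png')
t=get_image('top');crop(t,280,110,360,190,7,'pics/tz6.png')
```

```text
t 8.93 tcp [509.7 -14.4  27.2] down [ 0.005  0.001 -1.   ] jawyaw 1.5408 F [ 0.57  0.46 -3.99] M [ 0.1  -0.12  0.01] w 26.0 q [-0.05  0.58  1.98  0.    0.58 -1.6 ]
```

View pics/sz6.png

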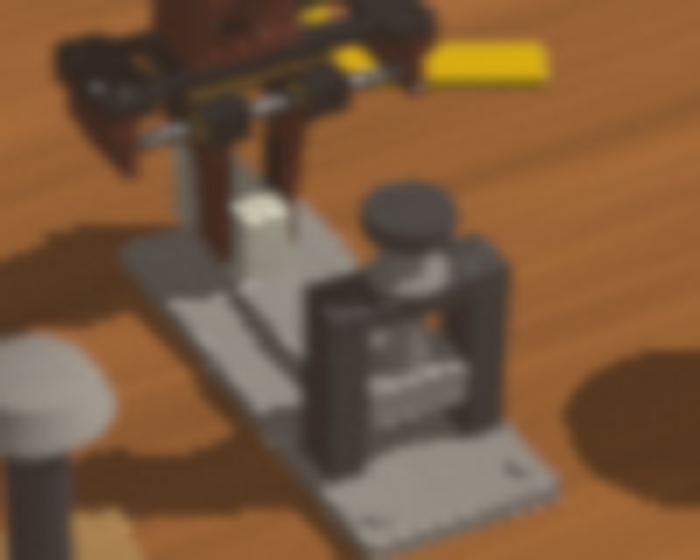

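View pics/tz6.png

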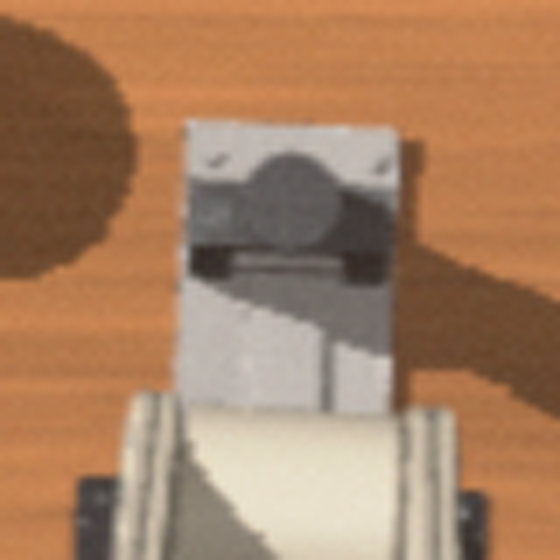

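>>> move_arm --pt "3 -0.1 -0.2 0 1" --pt "9 -0.3 -0.2 0 1" --pt "15 -0.5 -0.2 0 1" --pt "21 -0.7 -0.2 0 1" --pt "27 -0.8 -0.2 0 1" --pt "33 -1 -0.2 0 1" --pt "39 -1.2 -0.2 0 1" --pt "45 -1.4 -0.2 0 1" --pt "51 -1.6 -0.2 0 1" --pt "55 -1.7 -0.2 0 1" --pt "55 -1.7 -0.2 0 1"

```text
t: 10.4
ee_pos: [565.2, -16.1, 27.1]
orientation: [0.024, 1.565, -0.023]
ft_force: [0.7, 0.1, 0.3]
width: 25.8
```

Run:
```python
from h import *
st()
s=get_image('scene');crop(s,280,200,380,280,7,'pics/sz7.png')
t=get_image('top');crop(t,280,110,360,190,7,'pics/tz7.png')
```

```text
t 10.40 tcp [565.2 -16.1  27.1] down [ 0.006  0.001 -1.   ] jawyaw 1.5408 F [0.68 0.06 0.31] M [ 0.04  0.14 -0.06] w 25.8 q [-0.05  0.63  1.86  0.    0.65 -1.59]
```

View pics/sz7.png

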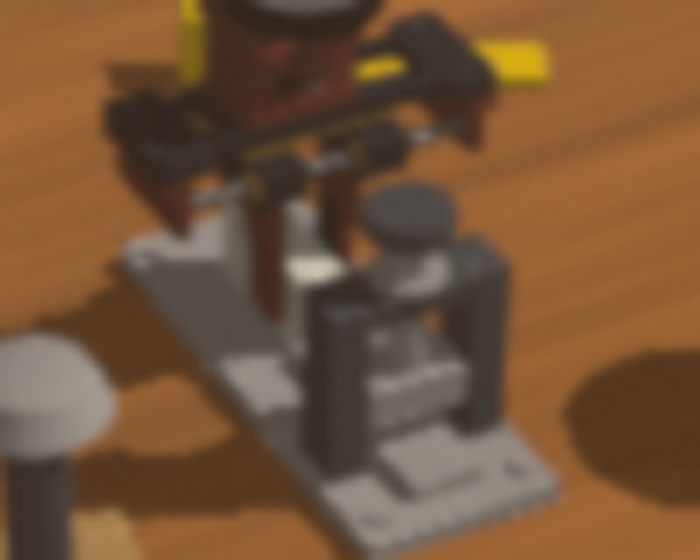

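View pics/tz7.png

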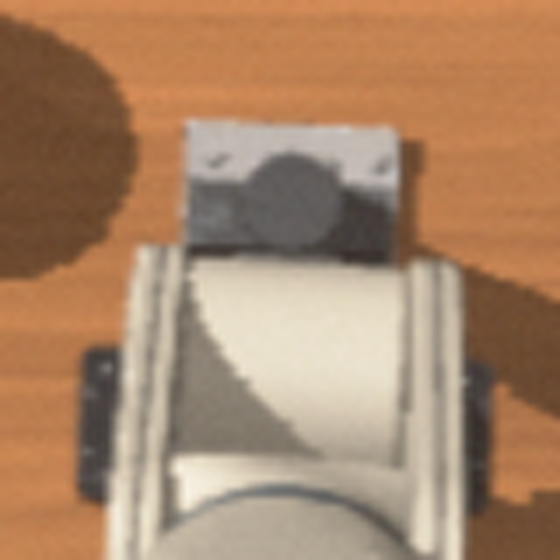

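Run:
```python
from h import *
P=onz('scene',[((a+.5)/7-.5+280,(b+.5)/7-.5+200) for a,b in[(412,492),(487,462)]],20)
B=onz('scene',[((a+.5)/7-.5+280,(b+.5)/7-.5+200) for a,b in[(372,560),(560,488)]],12)
print(P,P.mean(0),B)
```

```text
[[708.69880902 -39.38804035  20.        ]
 [707.40687117   1.47850069  20.        ]] [708.05284009 -18.95476983  20.        ] [[731.74501809 -74.01777973  12.        ]
 [731.33117333  25.95449911  12.        ]]
```

>>> move_arm --pt "0 0 0 0 0.2" --pt "0 0 0 0 -0.2" --pt "0 0 0 0 -0.5" --pt "0 0 0 0 -0.5" --pt "0 0 0 0 -0.5" --pt "0 0 0 0 -0.5"

```text
t: 11.25
ee_pos: [565.1, -16.1, 27.1]
orientation: [0.024, 1.565, -0.023]
ft_force: [0.3, 0.6, -0.4]
width: 65.8
```

Run:
```python
from h import *
st()
s=get_image('scene');crop(s,280,200,380,280,7,'pics/sz8.png')
```

```text
t 11.25 tcp [565.1 -16.1  27.1] down [ 0.006  0.001 -1.   ] jawyaw 1.5409 F [ 0.27  0.62 -0.38] M [ 0.12 -0.15  0.03] w 65.8 q [-0.05  0.63  1.86  0.    0.65 -1.59]
```

View pics/sz8.png

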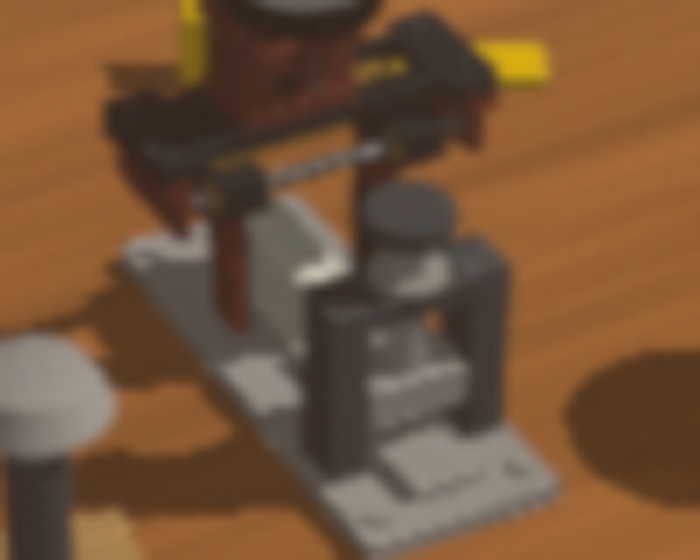

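>>> move_arm --pt "0 0 15 0 -0.5" --pt "0 0 45 0 -0.5" --pt "0 0 85 0 -0.5" --pt "0 0 125 0 -0.5" --pt "0 0 145 0 -0.5" --pt "20 0 145 0 1" --pt "50 -1 145 0 1" --pt "80 -2 145 0 1" --pt "100 -3 145 0 1" --pt "100 -3 145 0 1" --pt "100 -3 145 0 1"

```text
t: 12.68
ee_pos: [664.1, -19.0, 172.4]
orientation: [0.024, 1.565, -0.023]
ft_force: [-0.9, -0.5, -0.7]
width: 9.2
```

Run:
```python
from h import *
st()
s=get_image('scene');crop(s,280,170,400,280,6,'pics/sz9.png')
t=get_image('top');crop(t,280,110,360,190,7,'pics/tz9.png')
```

```text
t 12.68 tcp [664.1 -19.  172.4] down [ 0.005  0.001 -1.   ] jawyaw 1.5408 F [-0.89 -0.54 -0.67] M [ 0.07 -0.09  0.02] w 9.2 q [-0.05  0.53  1.58  0.    1.03 -1.59]
```

View pics/sz9.png

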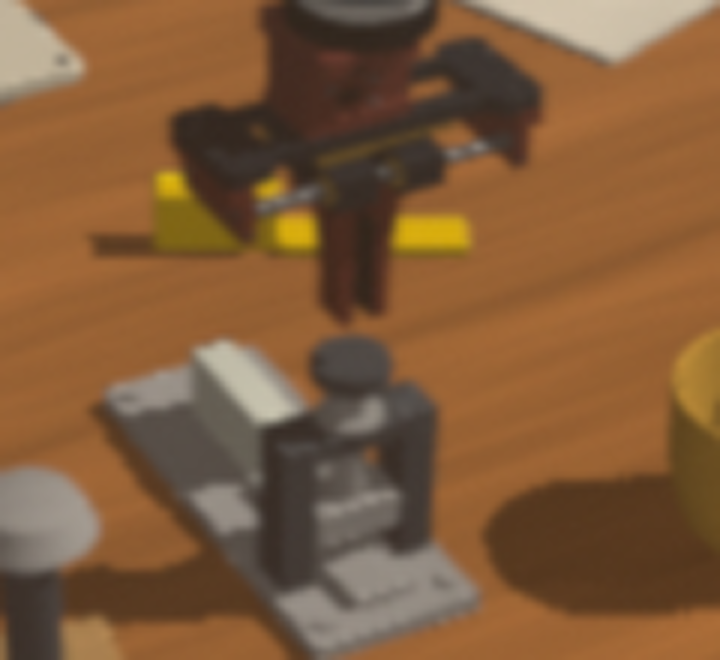

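View pics/tz9.png

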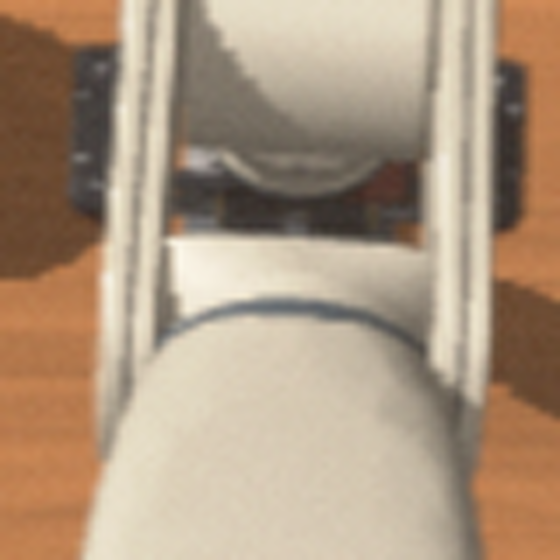

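Run:
```python
from h import *
o=ctrl.get_obs()
p=proj('scene',[o['ee_pos'],o['ee_pos']+[0,0,-33]]); print((p-[280,170]+.5)*6-.5)
```

```text
[[349.88431564 308.95546953]
 [348.09981128 362.00983439]]
```

>>> move_arm --pt "0 0 -8 0 1" --pt "0 0 -16 0 1" --pt "0 0 -24 0 1" --pt "0 0 -27 0 1" --pt "0 0 -29 0 1" --pt "0 0 -31 0 1" --pt "0 0 -32 0 1" --pt "0 0 -32 0 1"

```text
t: 13.78
ee_pos: [664.3, -19.1, 140.4]
orientation: [0.024, 1.565, -0.023]
ft_force: [-2.1, -1.0, 1.7]
width: 0.6
```

Run:
```python
from h import *
st()
s=get_image('scene');crop(s,280,170,400,280,6,'pics/sz10.png')
```

```text
t 13.78 tcp [664.3 -19.1 140.4] down [ 0.006  0.001 -1.   ] jawyaw 1.5408 F [-2.13 -1.01  1.71] M [ 0.    0.12 -0.02] w 0.6 q [-0.05  0.57  1.59  0.    0.97 -1.59]
```

View pics/sz10.png

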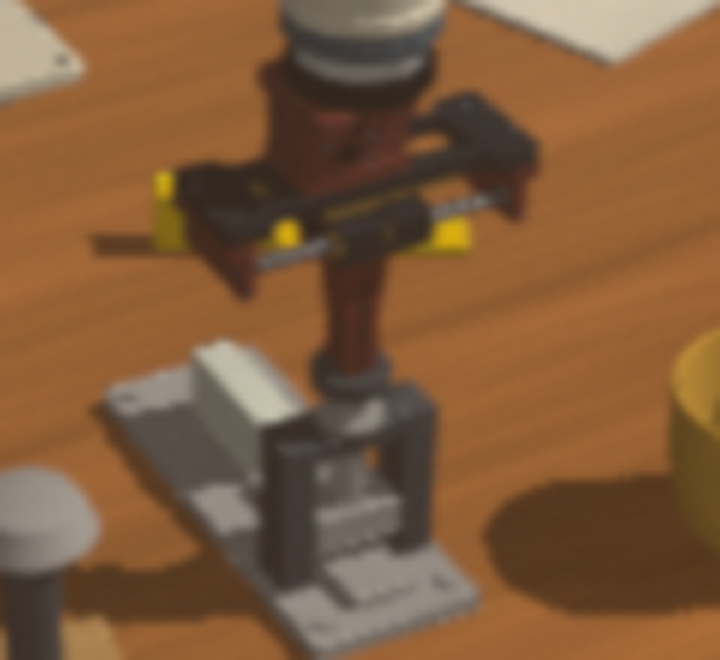

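>>> move_arm --pt "0 0 -2 0 1" --pt "0 0 -4 0 1" --pt "0 0 -6 0 1" --pt "0 0 -8 0 1" --pt "0 0 -10 0 1" --pt "0 0 -11 0 1" --pt "0 0 -11 0 1"

```text
t: 14.7
ee_pos: [664.5, -19.1, 129.2]
orientation: [0.024, 1.564, -0.023]
ft_force: [-1.0, -0.6, 2.1]
width: 0.5
```

>>> move_arm --pt "0 0 -0.4 0 1" --pt "0 0 -0.8 0 1" --pt "0 0 -1.2 0 1" --pt "0 0 -1.2 0 1"

```text
t: 15.2
ee_pos: [664.5, -19.1, 128.4]
orientation: [0.024, 1.564, -0.023]
ft_force: [-2.4, 0.4, 5.9]
width: 0.4
```

>>> move_arm --pt "0 0 -0.4 0 1" --pt "0 0 -0.7 0 1" --pt "0 0 -0.7 0 1"

```text
t: 15.58
ee_pos: [664.5, -19.1, 128.4]
orientation: [0.024, 1.564, -0.023]
ft_force: [-3.6, 0.1, 7.9]
width: 0.2
```

>>> move_arm --pt "0 0 -0.7 0 1" --pt "0 0 -1.2 0 1" --pt "0 0 -1.2 0 1" --pt "0 0 -1.2 0 1"

```text
t: 16.08
ee_pos: [664.5, -19.1, 128.3]
orientation: [0.024, 1.564, -0.023]
ft_force: [-4.5, 0.6, 11.6]
width: 0.2
```

>>> move_arm --pt "0 0 -1 0 1" --pt "0 0 -1.5 0 1" --pt "0 0 -1.5 0 1"

```text
t: 16.45
ee_pos: [664.6, -19.1, 128.3]
orientation: [0.024, 1.563, -0.023]
ft_force: [-6.5, 0.3, 13.6]
width: 0.4
```

Run:
```python
from h import *
st()
s=get_image('scene');crop(s,280,170,400,280,6,'pics/sz11.png')
```

```text
t 16.45 tcp [664.6 -19.1 128.3] down [ 0.007  0.001 -1.   ] jawyaw 1.5409 F [-6.51  0.28 13.59] M [ 0.09  1.06 -0.04] w 0.4 q [-0.05  0.59  1.6   0.    0.95 -1.59]
```

View pics/sz11.png

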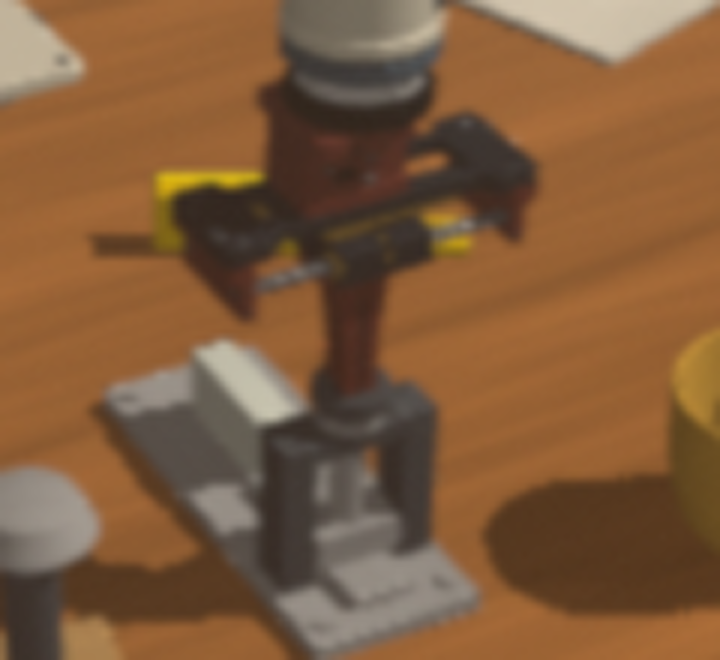

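>>> move_arm --pt "0 0 5 0 1" --pt "0 0 20 0 1" --pt "0 0 44 0 1" --pt "-20 0.5 44 0 -0.5" --pt "-50 1.5 44 0 -0.5" --pt "-80 2.5 44 0 -0.5" --pt "-99.5 3 44 0 -0.5" --pt "-99.5 3 44 0 -0.5" --pt "-99.5 3 44 0 -0.5" --pt "-99.5 3 44 0 -0.5"

```text
t: 17.75
ee_pos: [566.1, -16.1, 172.5]
orientation: [0.024, 1.563, -0.023]
ft_force: [-0.0, -0.2, -0.4]
width: 64.6
```

Run:
```python
from h import *
go(565.1,-16.1,27.2,-.031)
s=get_image('scene');crop(s,280,170,400,280,6,'pics/sz12.png')
```

```text
t 17.75 tcp [566.1 -16.1 172.5] down [ 0.008  0.001 -1.   ] jawyaw 1.5409 F [-0.03 -0.22 -0.44] M [ 0.06 -0.16 -0.03] w 64.6 q [-0.05  0.4   1.8   0.    0.93 -1.59]
shift [  -1.     0.  -145.3] turn -0.001 or 3.140
```

View pics/sz12.png

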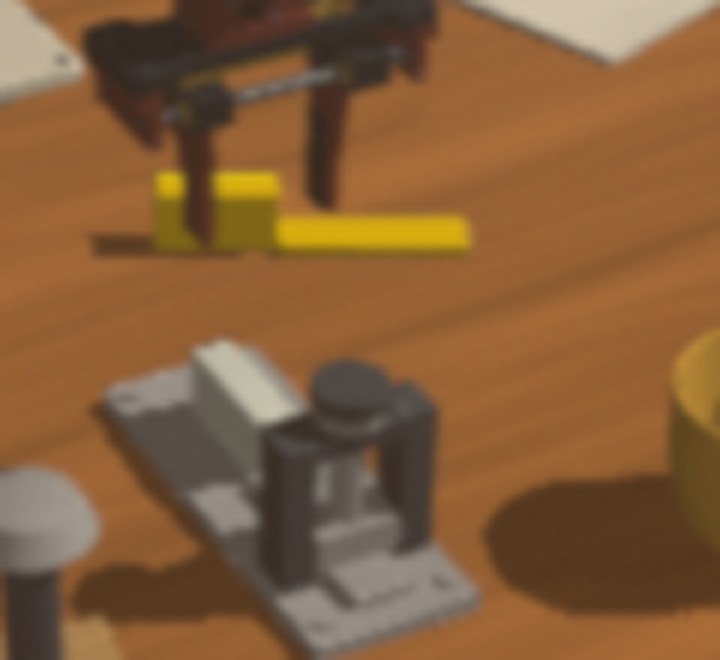

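>>> move_arm --pt "-1 0 -40 0 -0.5" --pt "-1 0 -80 0 -0.5" --pt "-1 0 -115 0 -0.5" --pt "-1 0 -138 0 -0.5" --pt "-1 0 -145 0 -0.5" --pt "-1 0 -145 0 -0.5" --pt "-1 0 -145 0 -0.5"

```text
t: 18.68
ee_pos: [565.8, -16.1, 28.4]
orientation: [0.024, 1.561, -0.023]
ft_force: [-0.6, -0.4, -0.6]
width: 65.9
```

Run:
```python
from h import *
go(565.1,-16.1,27.2,-.031)
```

```text
t 18.68 tcp [565.8 -16.1  28.4] down [ 0.009  0.001 -1.   ] jawyaw 1.5409 F [-0.6  -0.43 -0.58] M [ 0.11 -0.11  0.09] w 65.9 q [-0.05  0.62  1.86  0.    0.65 -1.59]
shift [-0.7  0.  -1.2] turn -0.001 or 3.140
```

>>> move_arm --pt "0 0 0 0 0.2" --pt "0 0 0 0 1" --pt "0 0 0 0 1" --pt "0 0 0 0 1" --pt "0 0 0 0 1" --pt "0 0 0 0 1"

```text
t: 19.42
ee_pos: [565.8, -16.1, 28.4]
orientation: [0.024, 1.561, -0.023]
ft_force: [-0.8, 0.3, 1.7]
width: 26.0
```

Run:
```python
from h import *
st()
```

```text
t 19.43 tcp [565.8 -16.1  28.4] down [ 0.009  0.001 -1.   ] jawyaw 1.5411 F [-0.78  0.29  1.68] M [ 0.14 -0.01  0.1 ] w 26.0 q [-0.05  0.62  1.86  0.    0.65 -1.59]
```

>>> move_arm --pt "-2 0.1 0 0 1" --pt "-5 0.2 0 0 1" --pt "-8 0.2 0 0 1" --pt "-11 0.3 0 0 1" --pt "-14 0.4 0 0 1" --pt "-17 0.5 0 0 1" --pt "-20 0.6 0 0 1"

```text
t: 20.3
ee_pos: [545.6, -15.5, 28.4]
orientation: [0.024, 1.561, -0.023]
ft_force: [2.4, 0.3, -2.7]
width: 25.8
```

Run:
```python
from h import *
st()
s=get_image('scene');crop(s,280,170,400,280,6,'pics/sz13.png')
```

```text
t 20.30 tcp [545.6 -15.5  28.4] down [ 0.009  0.001 -1.   ] jawyaw 1.5412 F [ 2.42  0.27 -2.75] M [ 0.06 -0.44  0.03] w 25.8 q [-0.05  0.6   1.91  0.    0.62 -1.59]
```

View pics/sz13.png

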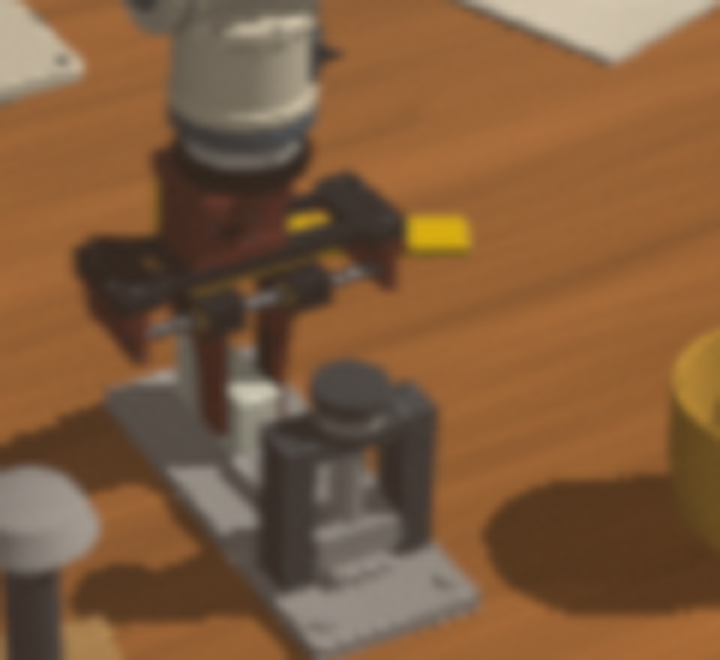

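>>> move_arm --pt "-2 0.1 -0.1 0 1" --pt "-5 0.2 -0.1 0 1" --pt "-9 0.3 -0.1 0 1" --pt "-13 0.4 -0.1 0 1" --pt "-17 0.5 -0.1 0 1" --pt "-21 0.6 -0.1 0 1"

```text
t: 21.1
ee_pos: [524.1, -14.9, 28.4]
orientation: [0.024, 1.561, -0.023]
ft_force: [2.8, -0.7, -0.2]
width: 25.9
```

>>> move_arm --pt "-4 0.1 -0.1 0 1" --pt "-8 0.2 -0.1 0 1" --pt "-12 0.3 -0.1 0 1" --pt "-16 0.4 -0.1 0 1" --pt "-20 0.6 -0.1 0 1" --pt "-24 0.7 -0.1 0 1"

```text
t: 21.85
ee_pos: [500.0, -14.2, 28.4]
orientation: [0.024, 1.561, -0.023]
ft_force: [2.9, -0.2, 1.8]
width: 26.0
```

>>> move_arm --pt "-5 0.1 0 0 1" --pt "-10 0.3 0 0 1" --pt "-15 0.4 0 0 1" --pt "-20 0.6 0 0 1" --pt "-22 0.7 0 0 1" --pt "-22 0.7 0 0 1"

```text
t: 22.6
ee_pos: [477.4, -13.4, 28.3]
orientation: [0.024, 1.562, -0.023]
ft_force: [0.8, 0.5, 3.4]
width: 26.0
```

Run:
```python
from h import *
st()
s=get_image('scene');crop(s,280,170,400,280,6,'pics/sz14.png')
t=get_image('top');crop(t,280,110,360,190,7,'pics/tz14.png')
```

```text
t 22.60 tcp [477.4 -13.4  28.3] down [ 0.009  0.001 -1.   ] jawyaw 1.5411 F [0.75 0.46 3.37] M [-0.05 -0.36 -0.03] w 26.0 q [-0.05  0.55  2.06  0.    0.53 -1.6 ]
```

View pics/sz14.png

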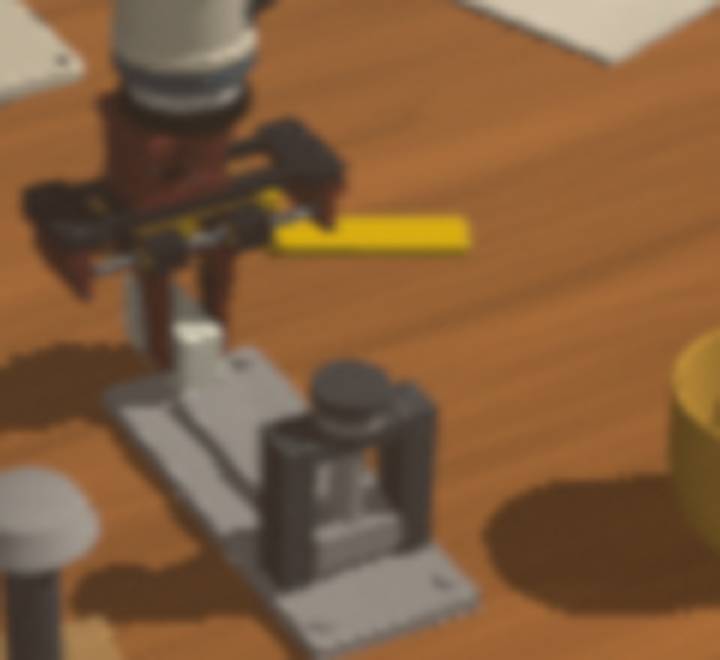

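View pics/tz14.png

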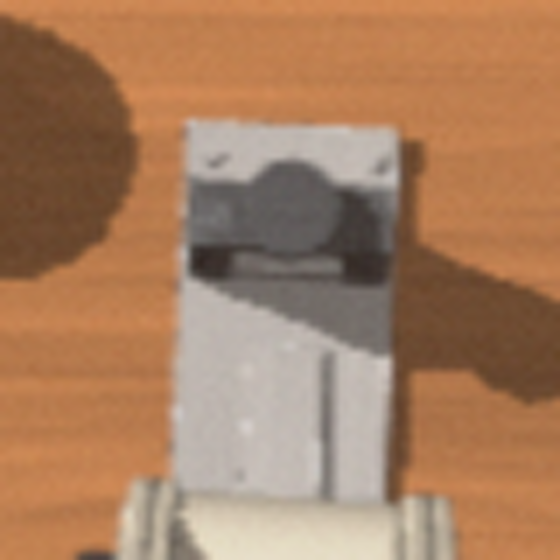

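>>> move_arm --pt "0 0 10 0 1" --pt "0 0 30 0 1" --pt "0 0 58 0 1" --pt "2 25 58 -0.03 1" --pt "7 65 58 -0.1 1" --pt "13 110 58 -0.18 1" --pt "19 155 58 -0.25 1" --pt "24 200 58 -0.32 1" --pt "30 245 58 -0.4 1" --pt "34 275 58 -0.44 1" --pt "35 284 58 -0.458 1" --pt "35 284 58 -0.458 1"

```text
t: 24.2
ee_pos: [511.5, 270.1, 85.9]
orientation: [0.379, 1.53, -0.383]
ft_force: [0.3, -0.2, -4.1]
width: 25.7
```

Run:
```python
from h import *
go(512.1,270.8,17.5,1.0826-np.pi/2)
```

```text
t 24.20 tcp [511.5 270.1  85.9] down [ 0.006 -0.004 -1.   ] jawyaw 1.0844 F [ 0.31 -0.23 -4.08] M [ 0.02 -0.14 -0.01] w 25.7 q [ 0.47  0.54  1.82 -0.01  0.78 -0.61]
shift [  0.6   0.7 -68.4] turn -0.002 or 3.140
```

>>> move_arm --pt "0.5 0.5 -25 -0.002 1" --pt "0.5 0.5 -50 -0.002 1" --pt "0.5 0.5 -63 -0.002 1" --pt "0.5 0.5 -67 -0.002 1" --pt "0.5 0.5 -67 -0.002 1" --pt "0.5 0.5 -67 -0.002 1" --pt "0.5 0.5 -67 -0.002 1"

```text
t: 25.08
ee_pos: [512.4, 270.9, 19.6]
orientation: [0.381, 1.529, -0.384]
ft_force: [0.3, 0.0, -4.3]
width: 25.9
```

Run:
```python
from h import *
go(512.1,270.8,16.3,1.0826-np.pi/2)
```

```text
t 25.07 tcp [512.4 270.9  19.6] down [ 0.007 -0.004 -1.   ] jawyaw 1.0825 F [ 0.29  0.03 -4.28] M [ 0.09 -0.11 -0.02] w 25.9 q [ 0.47  0.65  1.83 -0.01  0.66 -0.6 ]
shift [-0.3 -0.1 -3.3] turn 0.000 or -3.141
```

>>> move_arm --pt "-0.3 0 -1 0 1" --pt "-0.3 0 -2 0 1" --pt "-0.3 0 -3 0 1" --pt "-0.3 0 -3 0 1" --pt "-0.3 0 -3 0 1"

```text
t: 25.7
ee_pos: [512.0, 270.9, 16.6]
orientation: [0.381, 1.529, -0.384]
ft_force: [0.8, 0.5, -4.2]
width: 25.8
```

>>> move_arm --pt "0 0 -0.4 0 1" --pt "0 0 -0.6 0 1" --pt "0 0 -0.6 0 1"

```text
t: 26.08
ee_pos: [512.1, 270.9, 16.4]
orientation: [0.381, 1.529, -0.384]
ft_force: [-2.6, -0.9, 4.8]
width: 25.8
```

Contact with the bench. Releasing and rising.

>>> move_arm --pt "0 0 0.2 0 0.2" --pt "0 0 0.2 0 -0.3" --pt "0 0 0.2 0 -0.7" --pt "0 0 0.2 0 -0.7" --pt "0 0 0.2 0 -0.7" --pt "0 0 20 0 -0.7" --pt "0 0 60 0 -0.7" --pt "0 0 110 0 -0.7" --pt "-30 0 160 0 -0.7" --pt "-60 0 180 0 -0.7" --pt "-100 40 180 0 -0.7" --pt "-100 40 180 0 -0.7"

```text
t: 27.58
ee_pos: [410.2, 312.5, 198.2]
orientation: [0.38, 1.528, -0.38]
ft_force: [0.4, -0.8, -0.3]
width: 74.8
```

Run:
```python
from h import *
st()
s=get_image('scene');t=get_image('top');cv2.imwrite('pics/top15.png',t);cv2.imwrite('pics/scene15.png',s)
crop(s,290,190,410,280,6,'pics/sz15.png');crop(t,210,115,350,220,5,'pics/tz15.png')
for n,a in(('scene',s),('top',t)):
    d=cv2.absdiff(a,cv2.imread(f'pics/{n}0.png')).max(2)
    if n=='scene': crop(d,290,190,410,280,6,'pics/d15.png')
```

```text
t 27.57 tcp [410.2 312.5 198.2] down [ 0.009 -0.002 -1.   ] jawyaw 1.0860 F [ 0.4  -0.76 -0.25] M [ 0.04 -0.12  0.06] w 74.8 q [ 0.63  0.29  1.89 -0.01  0.95 -0.45]
```

View pics/sz15.png

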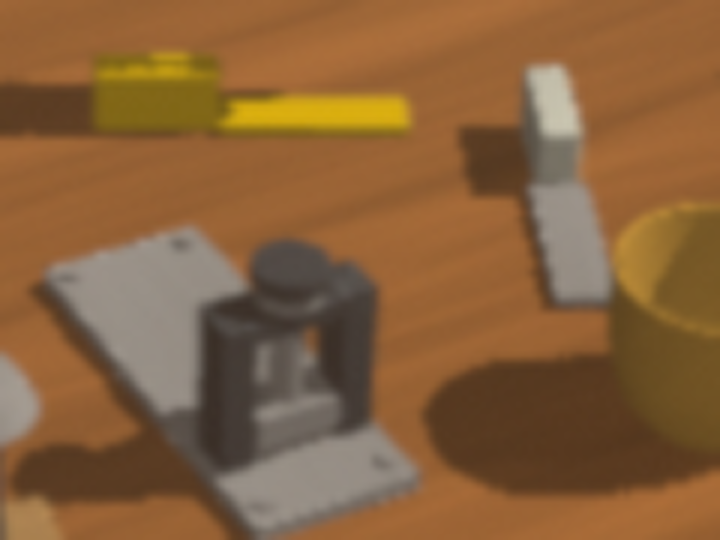

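View pics/tz15.png

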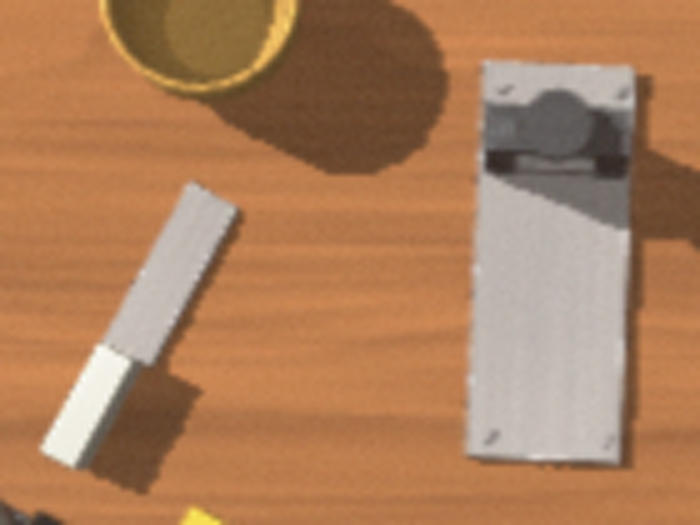

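View pics/d15.png

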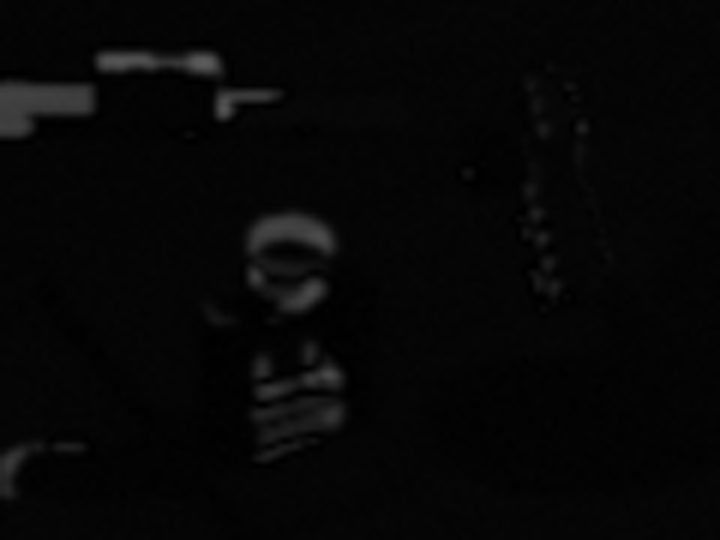

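View pics/top15.png

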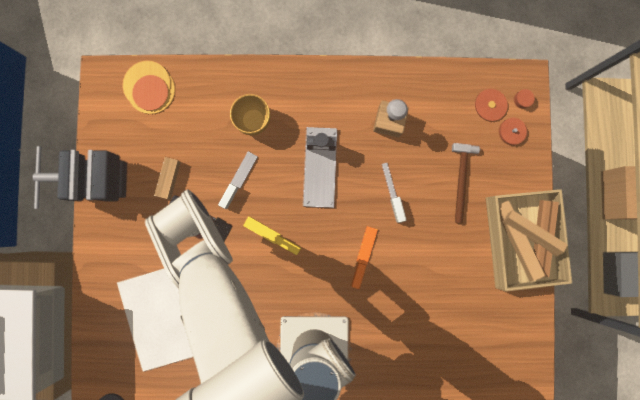

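The blade sits back at its starting pixels, and the difference image shows only faint speckle there. The cap is at about (338,235) in the scene view, the same as right after pressing. Handing in.

Run:
```python
from h import *
a=cv2.imread('pics/scene15.png')[200:280,320:365]
b=cv2.resize(cv2.imread('pics/sz12.png'),(120,110),interpolation=cv2.INTER_AREA)[30:110,40:85]
print('max diff clamp after press vs now',cv2.absdiff(a,b)[:45,10:].max(2).max())
print(ctrl.close_job())
```

```text
max diff clamp after press vs now 109
the job is handed in; nothing more can be done
None
```

The clamp is set to the wide blade's thickness, the blade is back where it lay, and the job was handed in at about 28 s of the 72 s allowed.

- **Insert:** I took the wide blade by its handle and slid it along the bed. Its end showed about 21 mm beyond the shoe.
- **Set the gap:** I pressed the cap down until it stopped at 128.3 mm. A gap of 8 mm should stop it at 128 mm. The force rose to about 13–14 N.
- **Draw out:** I took the handle again and drew the blade straight back. It dragged at about 3 N, falling to 0.8 N once it was clear of the shoe.
- **Lay back:** I lowered the blade flat onto the bench at its starting pose, released it and moved the arm away.

**Last checks:**
- The blade overlays its starting pixels in both views, to within about a pixel (roughly 3 mm).
- By eye, the cap sits at the same pixel (about 338, 235) as right after pressing. I took no finer measurement of the setting after the draw.
- The narrow blade, the look-alikes and the other objects appear unmoved.

**One check disagreed:** a rough automatic pixel comparison of the clamp area, after pressing against the end, gave a maximum difference of 109. It compared a rescaled crop with a raw picture, over an area that may also have taken in the blade handle where it lay on the bed then. I therefore don't read it as the setting having shifted, but I did not confirm that before handing in.

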